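# Sweep sea-glass nuggets through the gate, smallest first

## Task

Three round sea-glass nuggets lie on the bamboo shelf top: with your fingertips push them one at a time through the gate in the rail so that each drops into the slot just behind it, the smallest first, then the middle one, and the largest last. Only slide them, never pick them up, and leave the square clay tile, the little pot, the compass and the grout spreader where they are.

Things in the scene. Friction and masses are not known exactly. Their poses are not given: they have to be found in the camera images.
- gate (a point): the gate: a 48 mm wide gap with rounded ends in a wooden rail (18 mm high, 10 mm thick) across the shelf top. The point is at shelf-top level in the middle of the gap, on the rail face where the nuggets lie. z up; +y points through the gate from nuggets to slot; x along the rail. Nuggets start 0.15 to 0.27 m before it (negative y), within 32 degrees of its y axis
- slot (a point): centre of the slot, an opening in the shelf top right behind the gate, 48 mm along x and 62 mm along y; its near edge is already inside the gate, 3 mm past the gate point, so a nugget drops in once its centre passes there and the fingers need not enter the gate. Below it is a closed catch tray, floor 70 mm under the shelf top. Axes as the gate's
- shelf: fixed low bamboo shelf with sliding doors below (they play no part); its flat top, where everything lies, is 150 mm above the table, 320 mm along x and 540 mm along y, edged by rims 8 mm wide and 10 mm high. Origin on the table, 75 mm before the gate in y; axes as the gate's
- small_mid (a point): smallest sea-glass nugget: a frosted green round disc lying flat on the shelf top, 24 mm across and 14 mm thick, about 15 g; the point is its centre, 7 mm above the shelf top. It may turn about its own axis.
- middle_mid (a point): middle sea-glass nugget: a frosted green round disc lying flat on the shelf top, 30 mm across and 14 mm thick, about 24 g; the point is its centre, 7 mm above the shelf top. It may turn about its own axis.
- large_mid (a point): largest sea-glass nugget: a frosted green round disc lying flat on the shelf top, 36 mm across and 14 mm thick, about 34 g; the point is its centre, 7 mm above the shelf top. It may turn about its own axis.
- tile: bystander: square speckled clay tile, 40 x 40 x 9 mm, lying loose near the rail to one side of the gate; origin at the centre of its underside
- pot: bystander: little closed jar-shaped pot with a cork cap, 38 mm across, 45 mm high, standing loose near the rail on the other side of the gate; origin at the centre of its underside
- compass: bystander: steel drawing compass lying beyond the slot along the shelf's x, 140 mm long, 30 mm wide, 12 mm high; origin at the middle of its underside
- spreader: bystander: grout spreader with driftwood handle lying beyond the compass along the shelf's x, 190 mm long, 46 mm wide, 22 mm high; origin near the middle of its underside
- small: the same smallest nugget, origin at the centre of its underside (7 mm below the point above)
- middle: the same middle nugget, origin at the centre of its underside (7 mm below the point above)
- large: the same largest nugget, origin at the centre of its underside (7 mm below the point above)

How it is judged:
On the way, in this order (a step that is already met when the one before it is completed fails the run):
1. the smallest nugget is in the slot, the other two still on the shelf top (z of small_mid in the frame of gate between -0.085 and -0.02 m and x of small_mid in the frame of gate between -0.07 and 0.07 m and y of small_mid in the frame of gate between -0.03 and 0.11 m and z of each of middle_mid, large_mid in the frame of gate above 0 m), for 0.2 s.
2. the smallest and the middle nugget are in the slot, the largest still on the shelf top (z of small_mid in the frame of gate between -0.085 and -0.02 m and x of small_mid in the frame of gate between -0.07 and 0.07 m and y of small_mid in the frame of gate between -0.03 and 0.11 m and z of middle_mid in the frame of gate between -0.085 and -0.02 m and x of middle_mid in the frame of gate between -0.07 and 0.07 m and y of middle_mid in the frame of gate between -0.03 and 0.11 m and z of large_mid in the frame of gate above 0 m), for 0.2 s.
At the end, for the whole second after the job is handed in: all three nuggets lie at rest in the catch tray under the slot, their centres more than 20 mm below the shelf top (z of small_mid in the frame of gate between -0.085 and -0.02 m and x of small_mid in the frame of gate between -0.07 and 0.07 m and y of small_mid in the frame of gate between -0.03 and 0.11 m and linear speed of each of small, middle, large below 0.02 m/s and z of middle_mid in the frame of gate between -0.085 and -0.02 m and x of middle_mid in the frame of gate between -0.07 and 0.07 m and y of middle_mid in the frame of gate between -0.03 and 0.11 m and z of large_mid in the frame of gate between -0.085 and -0.02 m and x of large_mid in the frame of gate between -0.07 and 0.07 m and y of large_mid in the frame of gate between -0.03 and 0.11 m); the robot touches nothing.
It fails at once if a nugget is lifted (its centre more than 23 mm above the shelf top; it lies at 7 mm) (z of any of small_mid, middle_mid, large_mid in the frame of gate above 0.023 m).
It fails at once if the tile is moved more than 15 mm (distance of tile from where it was at the start of the episode above 0.015 m).
It fails at once if the pot is moved more than 15 mm (distance of pot from where it was at the start of the episode above 0.015 m).
It fails at once if the compass is moved more than 15 mm (distance of compass from where it was at the start of the episode above 0.015 m).
It fails at once if the spreader is moved more than 15 mm (distance of spreader from where it was at the start of the episode above 0.015 m).
It also fails if it takes over 64 s, if anything falls off the work surface, if the arm or the gripper's body presses on something with over 40 N, if the wrist force passes 120 N, or if a joint passes its speed limit or range.

## Robot

A 6-joint arm with a two-finger parallel gripper is mounted at the origin on the work surface. World frame = base frame: x ahead of the robot, y to its left, z up, the work surface at z = 0. Lengths are in m, angles in rad, forces in N, time in s.
With the tool pointing down it reaches from about 0.3 to 1 m from the base axis. Payload 5.1 kg.
Tool frame: the origin (TCP) lies between the finger pads; the fingertips stand 19 mm ahead of it and the grasp point (between the pads) is the TCP; x points along the fingers, y is the direction in which the jaws open and shut, and the axes are right-handed (so a half turn about x gives the same grasp; the last joint's range is limited). The gripper opens to 95 mm and grips with 3 to 60 N. Pads are 20 mm wide; open, the fingers measure 119 mm over their backs; the gripper's body (75 mm by 180 mm) begins 59 mm behind the grasp point.
Start: joints at [-1.399, 0.124, 1.65, -0, 1.367, -0.083], TCP at [0.164, -0.629, 0.234] pointing down, gripper open.
Joint ranges: [-2.61, 2.61], [-1.02, 2.33], [0.03, 2.71], [-1.35, 4.49], [0.32, 2.68], [-2.91, 2.91]. Speed limits (rad/s): [2.57, 2.57, 3.14, 3.14, 3.14, 3.14].

## Interface

Orientations are given as a rotation vector (axis times angle).
In Python, from plant import sensors, optics, ticket gives the robot as it stands. The module is installed in compiled form; this text tells all that it offers.
- The arm moves only by the tool drive_tool, never from a script. Its argument "series" is a list of rows, each a list of 3 entries, a list of its own where there are three numbers: the shift along the world's x, y, z in mm, then the turn, a rotation vector about the world's x, y, z in degrees, then the closure, from 0 (fully open) to 1 (shut). A call has exactly 5 rows; each row is the pose to reach, as a shift and turn from the pose measured when the call began; what a row does not reach only later rows make up. A row lasts 1/8 s, in which the tool goes at most 62.5 mm and 10.7 degrees, less where a joint would pass 70% of its speed; a pose out of reach is approached as far as the arm can. A call with a gripper value outside its range is refused whole. The fingers move at their own pace and stop on an object; "force" is the grip in N (left out, the last holds). Time passes only in rows, so rows that repeat a pose let the fingers close, or fill a call up. It gives the time, the measured TCP pose, the force and the opening at its end, in the units of the state.
- sensors.state(): the state, without advancing time (a new reading comes with each control period).
- optics.snapshot(name): name is "side" or "top" or "wrist"; returns a dict with "image" (480x640x3 uint8, blue, green, red), "camera_matrix" (3x3 intrinsics, pixels), "rvec" (rotation vector, rad) and "tvec" (3), from world to camera coordinates, as OpenCV has them. Camera axes: x right, y down, z forward; pixel columns grow to the right and rows downward; lengths in m; the calibration is good to about 2 mm. A picture is of the moment at which its call begins. There is no depth.
- ticket.close_job(): hands the job in, once; it reports no verdict.
The state is a dict: "clock": time; "joint_pos": joint angles; "joint_velocities": joint speeds; "tau": joint torques, N m; "ee_pos": TCP position; "eef_rot": TCP orientation; "wrist_force": force on the tool from outside, world axes, zero at the start; "moment": the same for the moment, N m; "finger_gap": finger opening in m.
Only numpy, scipy, OpenCV 4.12 (cv2) and the standard library are available. Lean on these libraries where they do the work, as an engineer would, in place of code of your own. Each camera call takes 0.05 s, during which the arm holds its last target. There are 200 camera calls.

## Working session

There is one attempt and no reset: what is moved stays moved. The work goes in short steps, Python scripts to look and compute and a tool call to move; the robot and the scene stay as the last step left them, time stands still between calls to the robot, and variables do not carry over. Pictures are saved under pics/ and viewed, about 8 in all and at most 12, crops included, and the job is handed in when it is done.

Besides the shell and the picture viewer there is one more tool, called after "Request:" as name(argument=value, ...) on one line, values as JSON. drive_tool: Moves the arm, as the interface text tells. Its arguments: {"type":"object","properties":{"series":{"type":"array","items":{"type":"array"}},"force":{"type":"number"}},"required":["series"]}

```bash
mkdir -p pics; cat > h.py <<'E'
import numpy as np, cv2
from plant import sensors, optics, ticket
def snap(n,f=None):
    s=optics.snapshot(n)
    if f: cv2.imwrite('pics/'+f,s['image'])
    return s
def ray(s,uv,z):
    K=np.array(s['camera_matrix']);R=cv2.Rodrigues(np.array(s['rvec'],float))[0];t=np.array(s['tvec'],float).reshape(3)
    uv=np.array(uv,float).reshape(-1,2)
    d=(np.linalg.inv(K)@np.c_[uv,np.ones(len(uv))].T).T@R
    c=-R.T@t
    return c+d*((z-c[2])/d[:,2])[:,None]
E
python3 - <<'E'
from h import *
a=snap('top','top0.png');b=snap('side','side0.png')
for s in (a,b):
    R=cv2.Rodrigues(np.array(s['rvec'],float))[0];print((-R.T@np.array(s['tvec']).reshape(3)).round(3), R[2].round(2))
print(sensors.state())
E
```

```text
[0.393 0.063 1.036] [ 0.19  0.01 -0.98]
[ 0.259 -0.323  0.532] [ 0.47  0.62 -0.63]
{'clock': 0.1, 'joint_pos': array([-1.39860243e+00,  1.24428896e-01,  1.65151587e+00, -2.53359168e-05,
        1.36749284e+00, -8.26189381e-02]), 'joint_velocities': array([-0.00080068, -0.00113431, -0.00335645, -0.00111868, -0.0004491 ,
       -0.00025012]), 'tau': array([ 3.22075175e-04, -4.18883264e+01, -3.61095214e+01,  7.77669135e-02,
        4.61325143e-02, -5.88126318e-05]), 'ee_pos': array([ 0.16370299, -0.62849395,  0.2325298 ]), 'eef_rot': array([ 2.0863507 ,  0.26921938, -2.08657659]), 'wrist_force': array([-0.45756133, -0.36994966, -0.30723312]), 'moment': array([ 0.03743944, -0.0250705 ,  0.02601815]), 'finger_gap': 0.09523346738935995}
```

View pics/top0.png

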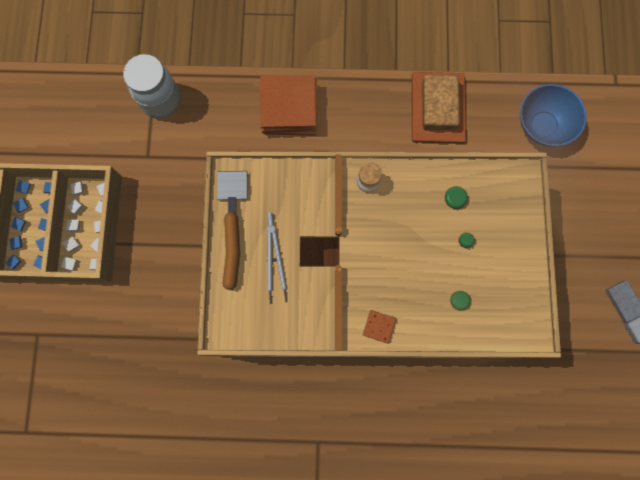

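View pics/side0.png

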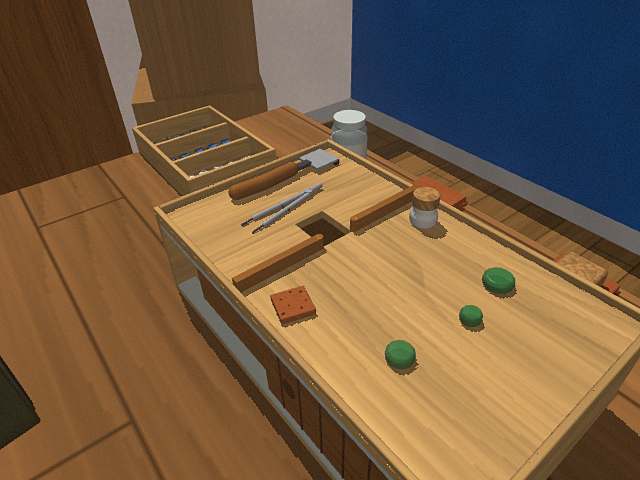

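The top view shows the rail at column ~339 with the gate gap at rows ~236–267. The small nugget is at (467,240), the middle at (460,300) and the large at (456,197). The pot is at (369,180) and the tile at (379,326). The side view agrees.

```bash
cat >> h.py <<'E'
def nuggets(n='top'):
    s=snap(n);h=cv2.cvtColor(s['image'],cv2.COLOR_BGR2HSV)
    m=cv2.inRange(h,(50,80,30),(90,255,255))
    c=[k for k in cv2.findContours(m,0,1)[0] if cv2.contourArea(k)>60]
    out=[]
    for k in c:
        M=cv2.moments(k);uv=(M['m10']/M['m00'],M['m01']/M['m00'])
        out.append((np.round(uv,1),cv2.contourArea(k),ray(s,uv,.158)[0].round(4)))
    return s,out
E
python3 - <<'E'
from h import *
for n in('top','side'):
    s,o=nuggets(n)
    print(n)
    for k in o: print(k)
    if n=='top':
        # shelf outer corners (rim top), slot dark region
        p=ray(s,[[208,153],[546,153],[559,355],[199,354]],.16);print(p.round(4))
        g=cv2.cvtColor(s['image'],cv2.COLOR_BGR2HSV)
        im=s['image'][130:380,180:580]
        cv2.imwrite('pics/crop.png',cv2.resize(s['image'][140:370,320:500],None,fx=3.4,fy=2.6,interpolation=2)if 0 else cv2.resize(s['image'][160:350,320:490],None,fx=3,fy=3,interpolation=cv2.INTER_CUBIC))
E
```

```text
top
(array([460.3, 299.9]), 216.5, array([ 0.4882, -0.1416,  0.158 ]))
(array([466.3, 239.8]), 134.5, array([ 0.5814, -0.1524,  0.158 ]))
(array([455.8, 197.1]), 329.5, array([ 0.6492, -0.1373,  0.158 ]))
[[ 0.7109  0.2556  0.16  ]
 [ 0.7249 -0.2804  0.16  ]
 [ 0.4103 -0.2856  0.16  ]
 [ 0.3961  0.2484  0.16  ]]
side
(array([400.3, 352.9]), 554.0, array([ 0.4884, -0.1389,  0.158 ]))
(array([471.2, 315.4]), 333.5, array([ 0.581, -0.151,  0.158]))
(array([498.4, 280. ]), 602.0, array([ 0.648 , -0.1362,  0.158 ]))
```

View pics/crop.png

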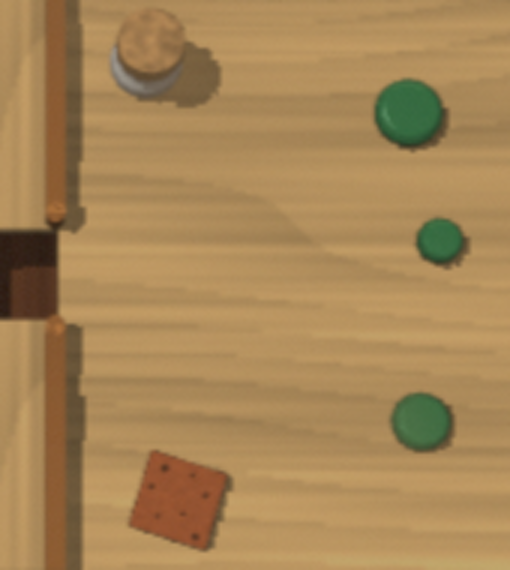

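```bash
python3 - <<'E'
from h import *
s=snap('top')
p=ray(s,[[339.3,236.7],[339.3,266.3],[339.3,251.5]],.15);print('slot edge',p.round(4))
print('rail right-hand face top', ray(s,[[342,170],[342,340]],.168).round(4))
print('rim top ends', ray(s,[[342,154],[345,354]],.16).round(4))
print('pot,tile',ray(s,[[370,173]],.195).round(3),ray(s,[[379,326]],.159).round(3))
R=cv2.Rodrigues(sensors.state()['eef_rot'])[0];print(R.round(3), 'jaw yaw deg',np.degrees(np.arctan2(R[1,1],R[0,1])))
E
```

```text
slot edge [[0.5826 0.0434 0.15  ]
 [0.5358 0.0423 0.15  ]
 [0.559  0.0429 0.15  ]]
rail right-hand face top [[0.6855 0.042  0.168 ]
 [0.4226 0.0363 0.168 ]]
rim top ends [[0.7148 0.0424 0.16  ]
 [0.4025 0.0311 0.16  ]]
pot,tile [[0.673 0.    0.195]] [[ 0.445 -0.019  0.159]]
[[-0.     0.252 -0.968]
 [ 0.001 -0.968 -0.252]
 [-1.    -0.001 -0.   ]] jaw yaw deg -75.39794403186906
```

Request:
drive_tool(series=[[[417,442,0],[0,0,77],0.8],[[417,442,0],[0,0,77],0.8],[[417,442,0],[0,0,77],0.8],[[417,442,0],[0,0,77],0.8],[[417,442,0],[0,0,77],0.8]], force=20)

```text
clock: 0.88
ee_pos: [0.3792, -0.4, 0.2334]
eef_rot: [1.478, 1.009, -1.478]
wrist_force: [-0.0, 0.4, 0.8]
finger_gap: 0.0506
```

```bash
cat >> h.py <<'E'
def yaw():
    R=cv2.Rodrigues(sensors.state()['eef_rot'])[0];return np.degrees(np.arctan2(R[1,1],R[0,1]))
E
python3 -c "
from h import *;print(yaw())"
```

```text
-21.351180857857656
```

Request:
drive_tool(series=[[[202,214,0],[0,0,22.9],0.8],[[202,214,0],[0,0,22.9],0.8],[[202,214,0],[0,0,22.9],0.8],[[202,214,0],[0,0,22.9],0.8],[[202,214,0],[0,0,22.9],0.8]])

```text
clock: 1.5
ee_pos: [0.5826, -0.1838, 0.2334]
eef_rot: [1.188, 1.222, -1.188]
wrist_force: [-0.4, -1.4, -0.3]
finger_gap: 0.0189
```

```bash
python3 -c "
from h import *;print(yaw(),sensors.state()['ee_pos'],sensors.state()['finger_gap']);snap('wrist','w1.png')"
```

```text
1.6355367732624673 [ 0.5825821  -0.18380736  0.23341473] 0.018880733833829773
```

View pics/w1.png

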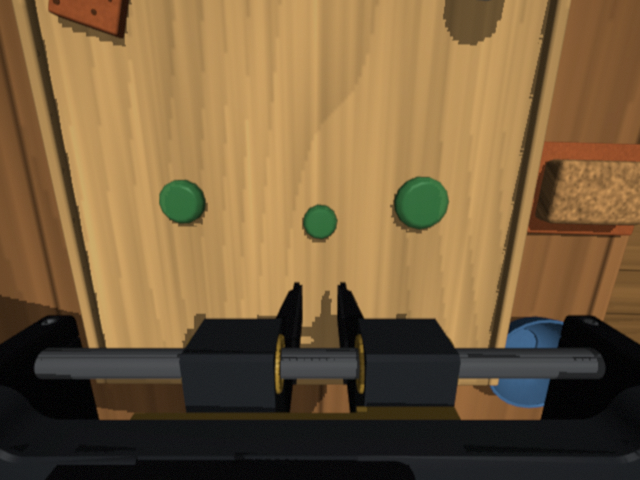

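Nugget at (320,222) sits centred ahead of the fingertips (gap centre at column ~320). Descend.

Request:
drive_tool(series=[[[-2,-4,-25],[0,0,0],0.83],[[-2,-4,-45],[0,0,0],0.83],[[-2,-4,-57],[0,0,0],0.83],[[-2,-4,-60],[0,0,0],0.83],[[-2,-4,-60],[0,0,0],0.83]])

```text
clock: 2.17
ee_pos: [0.5831, -0.1848, 0.1737]
eef_rot: [1.19, 1.223, -1.183]
wrist_force: [0.6, -0.0, 0.8]
finger_gap: 0.0161
```

Request:
drive_tool(series=[[[-2,15,0],[0,0,0],0.83],[[-4,30,0],[0,0,0],0.83],[[-7,46,0],[0,0,0],0.83],[[-10,62,0],[0,0,0],0.83],[[-13,78,0],[0,0,0],0.83]])

```text
clock: 2.8
ee_pos: [0.5699, -0.1054, 0.1738]
eef_rot: [1.189, 1.223, -1.183]
wrist_force: [-0.8, -0.6, 0.2]
finger_gap: 0.016
```

```bash
python3 -c "
from h import *
s,o=nuggets('wrist');print(*o,sep='\n');cv2.imwrite('pics/w2.png',s['image']);print(*nuggets('side')[1],sep='\n');print(sensors.state()['ee_pos'],yaw())"
```

```text
(array([460.7, 381. ]), 66.5, array([ 0.6546, -0.1531,  0.158 ]))
(array([173.3, 339.9]), 600.5, array([ 0.4883, -0.1304,  0.158 ]))
(array([461.9, 338.3]), 683.0, array([ 0.651 , -0.1246,  0.158 ]))
(array([319.4, 271. ]), 1389.0, array([ 0.5693, -0.0866,  0.158 ]))
(array([400.3, 353.7]), 596.0, array([ 0.4877, -0.1397,  0.158 ]))
(array([498.3, 280.1]), 611.0, array([ 0.6478, -0.1361,  0.158 ]))
[ 0.56974726 -0.10495373  0.17356837] 1.873467166065797
```

View pics/w2.png

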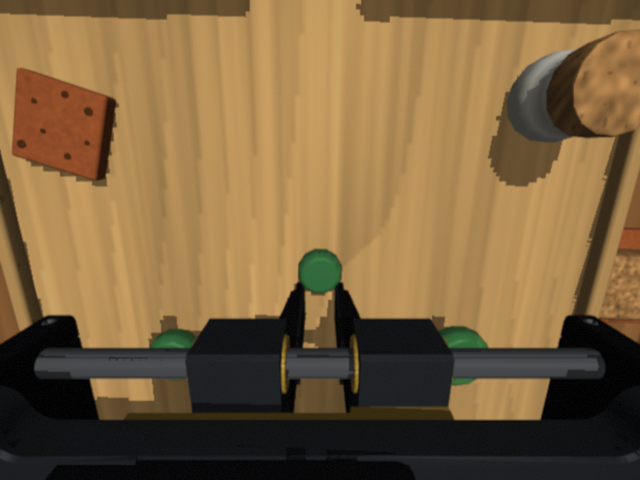

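The green disc at (319,271) is cradled by both tips, tile upper left, pot upper right, both clear. Continue.

Request:
drive_tool(series=[[[-2,14,0],[0,0,0],0.83],[[-4,29,0],[0,0,0],0.83],[[-6,44,0],[0,0,0],0.83],[[-8,59,0],[0,0,0],0.83],[[-9,73,0],[0,0,0],0.83]])

```text
clock: 3.52
ee_pos: [0.5606, -0.0309, 0.1736]
eef_rot: [1.188, 1.225, -1.182]
wrist_force: [0.1, -0.7, -0.5]
finger_gap: 0.0159
```

```bash
python3 -c "
from h import *
s,o=nuggets('wrist');print(*o,sep='\n')
g=cv2.resize(s['image'][60:320,160:480],None,fx=2,fy=2);cv2.imwrite('pics/w3.png',g);print(sensors.state()['ee_pos'],yaw())"
```

```text
(array([319.4, 271.2]), 1391.0, array([ 0.56 , -0.012,  0.158]))
[ 0.56048612 -0.02959472  0.17353585] 1.9379604641250319
```

View pics/w3.png

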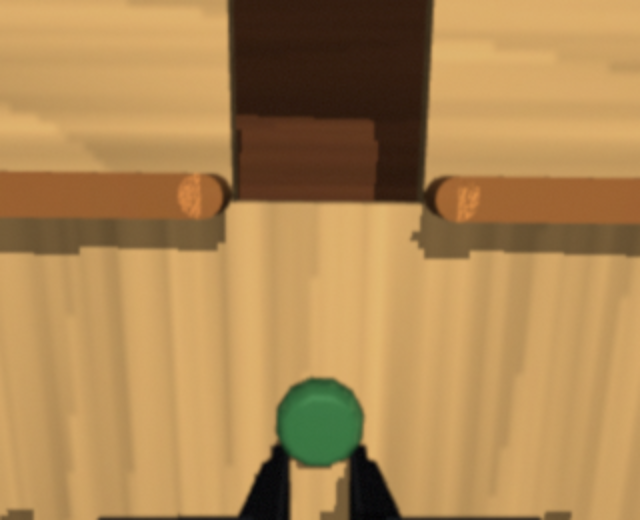

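The nugget is at crop (320,422). The slot's near edge is at crop row 200, columns 234–422, and the gate ends are slightly to the right of centre.

```bash
python3 -c "
from h import *
s=snap('wrist');f=lambda u,v:(160+u/2,60+v/2)
print(ray(s,[f(234,200),f(422,202),f(328,201)],.15).round(4), ray(s,[f(229,196),f(427,200)],.16).round(4))"
```

```text
[[0.5366 0.0452 0.15  ]
 [0.5839 0.0463 0.15  ]
 [0.5603 0.0457 0.15  ]] [[0.5366 0.0465 0.16  ]
 [0.5836 0.0471 0.16  ]]
```

Request:
drive_tool(series=[[[0,15,0],[0,0,0],0.83],[[0,30,0],[0,0,0],0.83],[[0,45,0],[0,0,0],0.83],[[-1,58,0],[0,0,0],0.83],[[-1,66,0],[0,0,0],0.83]])

```text
clock: 4.25
ee_pos: [0.5595, 0.0365, 0.1735]
eef_rot: [1.187, 1.226, -1.18]
wrist_force: [0.3, 0.0, -0.2]
finger_gap: 0.0165
```

```bash
python3 -c "
from h import *
s,o=nuggets('wrist');print(*o,sep='\n');print(*nuggets('side')[1],sep='\n')
g=s['image'][40:360,120:520];cv2.imwrite('pics/w4.png',g);print(sensors.state()['ee_pos'],yaw())"
```

```text
(array([319. , 236.8]), 842.5, array([0.558 , 0.0742, 0.158 ]))
(array([400., 354.]), 634.0, array([ 0.4872, -0.1397,  0.158 ]))
(array([498.4, 280.1]), 605.0, array([ 0.6479, -0.1362,  0.158 ]))
[0.55956481 0.0362907  0.17351919] 2.030718843746231
```

View pics/w4.png

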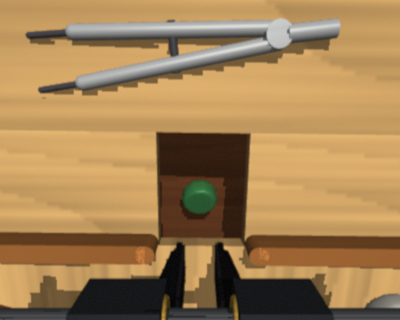

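The small nugget lies at the bottom of the slot (crop (200,197)), and its area is smaller, so it has dropped. Now the middle one.

Request:
drive_tool(series=[[[0,-20,15],[0,0,0],0.83],[[0,-25,60],[0,0,-8],0.79],[[-45,-75,60],[0,0,-16],0.79],[[-90,-130,60],[0,0,-24],0.79],[[-90,-190,60],[0,0,-31],0.79]])

```text
clock: 4.97
ee_pos: [0.4686, -0.1475, 0.235]
eef_rot: [1.578, 0.921, -1.568]
wrist_force: [0.9, -1.0, 0.1]
finger_gap: 0.02
```

```bash
python3 -c "
from h import *
print(*nuggets('side')[1],sep='\n');print(sensors.state()['ee_pos'],yaw(),sensors.state()['finger_gap'])"
```

```text
(array([400.2, 352.3]), 524.0, array([ 0.4888, -0.1384,  0.158 ]))
(array([498.4, 280. ]), 607.0, array([ 0.648 , -0.1361,  0.158 ]))
[ 0.46821461 -0.15459244  0.2352806 ] -29.729179535889017 0.01988681348784193
```

Request:
drive_tool(series=[[[1,-19,0],[0,0,0],0.79],[[1,-19,-30],[0,0,0],0.79],[[1,-19,-52],[0,0,0],0.79],[[1,-19,-61],[0,0,0],0.79],[[1,-19,-61],[0,0,0],0.79]])

```text
clock: 5.65
ee_pos: [0.469, -0.1741, 0.1745]
eef_rot: [1.58, 0.909, -1.577]
wrist_force: [-0.5, -0.3, 0.2]
finger_gap: 0.02
```

```bash
python3 -c "
from h import *
s,o=nuggets('wrist');print(*o,sep='\n')
p=sensors.state()['ee_pos'];print(p,yaw(),sensors.state()['finger_gap'])
t=np.radians(yaw())
for k in o:
  d=k[2]-p;print('fwd,lat',-np.sin(t)*d[0]+np.cos(t)*d[1],np.cos(t)*d[0]+np.sin(t)*d[1])"
```

```text
(array([319. , 233.3]), 2341.0, array([ 0.4885, -0.14  ,  0.158 ]))
(array([615.2,  54.4]), 3791.5, array([ 0.6435, -0.1343,  0.158 ]))
[ 0.46953521 -0.17414297  0.17525394] -29.747505073127243 0.019842880300576658
fwd,lat 0.03905355141300068 -0.00047539713227487054
fwd,lat 0.1209101059666392 0.13127054958566856
```

Request:
drive_tool(series=[[[8,14,-1],[0,0,0],0.79],[[16,29,-1],[0,0,0],0.79],[[24,43,-1],[0,0,0],0.79],[[32,57,-1],[0,0,0],0.79],[[40,72,-1],[0,0,0],0.79]])

```text
clock: 6.32
ee_pos: [0.5102, -0.1009, 0.1743]
eef_rot: [1.58, 0.908, -1.576]
wrist_force: [0.4, -0.5, 0.8]
finger_gap: 0.0199
```

```bash
python3 -c "
from h import *
s,o=nuggets('wrist');print(*o,sep='\n')
p=sensors.state()['ee_pos'];y0=yaw();print(p,y0,sensors.state()['finger_gap'])
t=np.radians(y0)
for k in o:
  d=k[2]-p;print('fwd,lat',-np.sin(t)*d[0]+np.cos(t)*d[1],np.cos(t)*d[0]+np.sin(t)*d[1])
for n,th in zip([(.528,-.069),(.537,-.054),(.546,-.039),(.553,-.025),(.5575,-.011)],[-30,-28,-23,-16,-9]):
  t=np.radians(th);q=np.array(n)-.0212*np.array([-np.sin(t),np.cos(t)]);print(((q-p[:2])*1000).round(),th-y0)"
```

```text
(array([319.4, 266.4]), 2197.5, array([ 0.5208, -0.0825,  0.158 ]))
(array([587.7, 233.6]), 3862.5, array([ 0.6498, -0.1359,  0.158 ]))
[ 0.51072593 -0.09958977  0.17425802] -29.66534146771487 0.020090876115563552
fwd,lat 0.019835818900722908 0.0002953766245698628
fwd,lat 0.03728127501476874 0.13881691307638988
[ 7. 12.] -0.334658532285129
[16. 27.] 1.665341467714871
[27. 41.] 6.665341467714871
[36. 54.] 13.665341467714871
[43. 68.] 20.66534146771487
```

Request:
drive_tool(series=[[[7,12,0],[0,0,0],0.79],[[16,27,0],[0,0,2],0.79],[[27,41,0],[0,0,7],0.79],[[36,54,0],[0,0,14],0.79],[[43,68,0],[0,0,21],0.79]])

```text
clock: 7.0
ee_pos: [0.5543, -0.0306, 0.1741]
eef_rot: [1.319, 1.13, -1.31]
wrist_force: [0.3, -1.2, 0.4]
finger_gap: 0.0201
```

```bash
python3 -c "
from h import *
s,o=nuggets('wrist');print(*o,sep='\n')
p=sensors.state()['ee_pos'];y0=yaw();print(p,y0,sensors.state()['finger_gap'])
t=np.radians(y0)
for k in o:
  d=k[2]-p;print('fwd,lat',-np.sin(t)*d[0]+np.cos(t)*d[1],np.cos(t)*d[0]+np.sin(t)*d[1])
for n,th in zip([(.560,.002),(.5605,.016),(.5603,.030),(.560,.044),(.56,.053)],[-3,1.5,1.5,1.5,1.5]):
  t=np.radians(th);q=np.array(n)-.0205*np.array([-np.sin(t),np.cos(t)]);print(((q-p[:2])*1000).round(),th-y0)"
```

```text
(array([493.6, 414.7]), 424.5, array([ 0.6493, -0.121 ,  0.158 ]))
(array([319.3, 266.4]), 2196.5, array([ 0.5575, -0.0094,  0.158 ]))
(array([303.8, 126.1]), 971.0, array([0.5605, 0.0606, 0.158 ]))
[ 0.55482053 -0.02926959  0.17416232] -8.178597861524834 0.02023649335640504
fwd,lat -0.07735688524086999 0.1065680516041417
fwd,lat 0.020048685154422846 -0.00017441818163593413
fwd,lat 0.08976352350977772 -0.007163074210282693
[ 4. 11.] 5.178597861524834
[ 6. 25.] 9.678597861524834
[ 6. 39.] 9.678597861524834
[ 6. 53.] 9.678597861524834
[ 6. 62.] 9.678597861524834
```

Request:
drive_tool(series=[[[4,11,0],[0,0,5],0.79],[[6,25,0],[0,0,10],0.79],[[6,39,0],[0,0,10],0.79],[[6,53,0],[0,0,10],0.79],[[6,62,0],[0,0,10],0.79]])

```text
clock: 7.68
ee_pos: [0.5607, 0.0337, 0.1742]
eef_rot: [1.191, 1.218, -1.179]
wrist_force: [0.4, 1.2, -0.1]
finger_gap: 0.0199
```

```bash
python3 -c "
from h import *
s,o=nuggets('wrist');print(*o,sep='\n');print(*nuggets('side')[1],sep='\n')
g=s['image'][40:360,120:520];cv2.imwrite('pics/w5.png',g);print(sensors.state()['ee_pos'],yaw())"
```

```text
(array([318.5, 239.7]), 2050.0, array([0.5592, 0.0696, 0.158 ]))
(array([498.4, 280.1]), 605.0, array([ 0.6479, -0.1362,  0.158 ]))
[0.56070956 0.03367697 0.17414131] 1.863483733154958
```

View pics/w5.png

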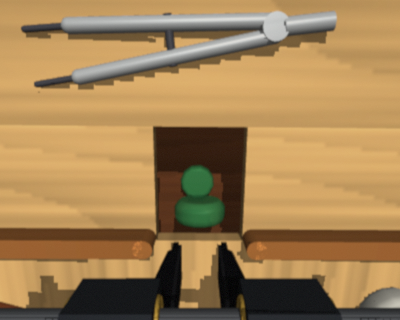

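The middle nugget is down in the slot, crop (200,210), and seems to be tilted beside the small one or still falling. I'll check that again from clear.

Request:
drive_tool(series=[[[0,-20,15],[0,0,0],0.79],[[0,-25,60],[0,0,8],0.75],[[40,-75,60],[0,0,16],0.75],[[80,-130,60],[0,0,25],0.75],[[110,-185,60],[0,0,33],0.75]])

```text
clock: 8.4
ee_pos: [0.6683, -0.1486, 0.236]
eef_rot: [0.753, 1.433, -0.74]
wrist_force: [0.3, -0.1, 0.1]
finger_gap: 0.0238
```

```bash
python3 -c "
from h import *
t,o=nuggets('top');print(*o,sep='\n')
a=cv2.resize(t['image'][215:285,285:355],(400,400),interpolation=2)
s,o=nuggets('side');print(*o,sep='\n')
b=cv2.resize(s['image'][190:260,280:350],(400,400),interpolation=2)
cv2.imwrite('pics/w6.png',np.hstack([a,b]));print(sensors.state()['ee_pos'],yaw())"
```

```text
(array([325.6, 258.3]), 128.0, array([0.5463, 0.0638, 0.158 ]))
(array([453.1, 198.8]), 201.0, array([ 0.6465, -0.1331,  0.158 ]))
(array([498.4, 280. ]), 603.0, array([ 0.648 , -0.1362,  0.158 ]))
[ 0.66851691 -0.15220006  0.23431345] 34.56169412358649
```

View pics/w6.png

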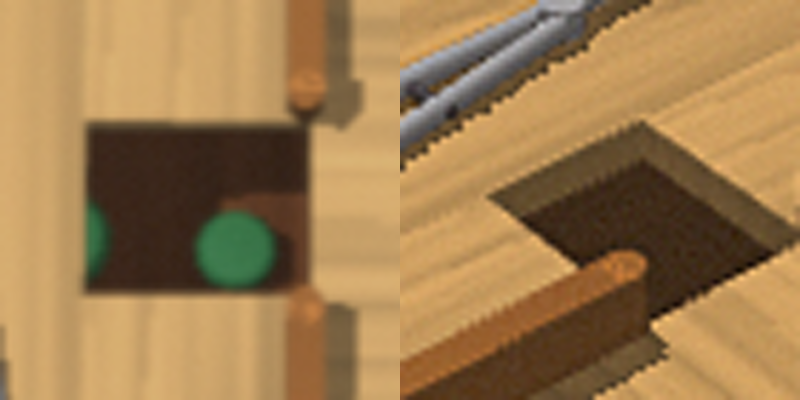

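Both lie flat in the tray, the middle at left-crop (235,248) and the small at (92,240). Now the largest.

Request:
drive_tool(series=[[[2,-18,0],[0,0,0],0.75],[[2,-18,-30],[0,0,0],0.75],[[2,-18,-52],[0,0,0],0.75],[[2,-18,-60],[0,0,0],0.75],[[2,-18,-60],[0,0,0],0.75]])

```text
clock: 9.12
ee_pos: [0.6701, -0.1698, 0.1739]
eef_rot: [0.758, 1.432, -0.749]
wrist_force: [0.6, -0.6, 0.2]
finger_gap: 0.0238
```

```bash
cat > m.py <<'E'
from h import *
s,o=nuggets('wrist')
p=sensors.state()['ee_pos'];y0=yaw();print(p,y0,sensors.state()['finger_gap'])
t=np.radians(y0)
for k in o:
  d=k[2]-p;print(k,'fwd,lat',-np.sin(t)*d[0]+np.cos(t)*d[1],np.cos(t)*d[0]+np.sin(t)*d[1])
def plan(ns,ths,off):
  for n,th in zip(ns,ths):
    t=np.radians(th);q=np.array(n)-off*np.array([-np.sin(t),np.cos(t)]);print(((q-p[:2])*1000).round(),round(th-y0,1))
E
python3 -c "
from m import *
a=np.array((.648,-.1365));b=np.array((.5605,-.012))
plan([a+(b-a)*f for f in (-.05,.06,.17,.28,.39)],[35]*5,.0234)"
```

```text
[ 0.67068015 -0.1700268   0.17491102] 34.588280072867754 0.02405523045784541
(array([323.4, 233.6]), 3455.0, array([ 0.6495, -0.1363,  0.158 ])) fwd,lat 0.03978911974580947 0.001709257205809122
[-5.  8.] 0.4
[-15.  22.] 0.4
[-24.  36.] 0.4
[-34.  49.] 0.4
[-43.  63.] 0.4
```

Request:
drive_tool(series=[[[-5,8,-1],[0,0,0],0.75],[[-14,21,-1],[0,0,0],0.75],[[-23,35,-1],[0,0,0],0.75],[[-33,49,-1],[0,0,0],0.75],[[-43,63,-1],[0,0,0],0.75]])

```text
clock: 9.8
ee_pos: [0.627, -0.1059, 0.1742]
eef_rot: [0.758, 1.43, -0.748]
wrist_force: [0.9, -0.6, 1.2]
finger_gap: 0.0237
```

```bash
python3 -c "
from m import *
plan([(.603,-.074),(.592,-.060),(.582,-.046),(.574,-.032),(.568,-.018)],[34,33,28,21,13],.0230)"
```

```text
[ 0.62594327 -0.1042542   0.17388326] 34.66521243888632 0.023961793987307436
(array([319.4, 262.2]), 3253.0, array([ 0.6135, -0.0863,  0.158 ])) fwd,lat 0.021844626401739543 -2.2462978098720943e-05
[-10.  11.] -0.7
[-21.  25.] -1.7
[-33.  38.] -6.7
[-44.  51.] -13.7
[-53.  64.] -21.7
```

Request:
drive_tool(series=[[[-10,11,0],[0,0,-1],0.75],[[-21,25,0],[0,0,-2],0.75],[[-33,38,0],[0,0,-7],0.75],[[-44,51,0],[0,0,-14],0.75],[[-53,64,0],[0,0,-22],0.75]])

```text
clock: 10.48
ee_pos: [0.5719, -0.0394, 0.1737]
eef_rot: [1.053, 1.299, -1.043]
wrist_force: [0.2, -1.2, -1.1]
finger_gap: 0.0235
```

```bash
python3 -c "
from m import *
plan([(.564,-.009),(.5615,.001),(.5607,.008),(.5605,.013),(.5605,.016)],[7,2,1.5,1.5,1.5],.0223)
cv2.imwrite('pics/w7.png',s['image'])"
```

```text
[ 0.57108416 -0.0379983   0.17357331] 12.259560844265037 0.0237758355901499
(array([319.3, 262.3]), 3268.0, array([ 0.5668, -0.0161,  0.158 ])) fwd,lat 0.02230862614484578 0.0004634423762731937
(array([332.6, 109.9]), 1016.5, array([0.5569, 0.0578, 0.158 ])) fwd,lat 0.09662556073141651 0.006481185612351649
(array([354. ,  27.6]), 1680.0, array([0.5585, 0.092 , 0.158 ])) fwd,lat 0.12970590805108553 0.015306751951690263
[-4.  7.] -5.3
[-9. 17.] -10.3
[-10.  24.] -10.8
[-10.  29.] -10.8
[-10.  32.] -10.8
```

Request:
drive_tool(series=[[[-4,7,0],[0,0,-5],0.75],[[-9,17,0],[0,0,-10],0.75],[[-10,24,0],[0,0,-11],0.75],[[-10,29,0],[0,0,-11],0.75],[[-10,32,0],[0,0,-11],0.75]])

```text
clock: 11.15
ee_pos: [0.5611, -0.0058, 0.1735]
eef_rot: [1.196, 1.216, -1.187]
wrist_force: [0.5, 0.2, 0.0]
finger_gap: 0.0239
```

```bash
python3 -c "
from m import *
plan([(.5605,.026),(.5603,.037),(.56,.046),(.56,.053),(.56,.056)],[1.5]*5,.0223)
cv2.imwrite('pics/w8.png',cv2.resize(s['image'][60:320,160:480],None,fx=2,fy=2))"
```

```text
[ 0.56115717 -0.00555804  0.17350422] 1.3113650501496719 0.023786782576139608
(array([319.3, 262.4]), 3263.0, array([0.5606, 0.0181, 0.158 ])) fwd,lat 0.02366459101778904 -1.5589960577668286e-05
(array([317.3, 164.1]), 880.0, array([0.5585, 0.068 , 0.158 ])) fwd,lat 0.07359958152459191 -0.0009730465316595506
(array([322.4,  94. ]), 714.5, array([0.5601, 0.0991, 0.158 ])) fwd,lat 0.10465481908313935 0.001338277803474512
[-0.  9.] 0.2
[-0. 20.] 0.2
[-1. 29.] 0.2
[-1. 36.] 0.2
[-1. 39.] 0.2
```

View pics/w8.png

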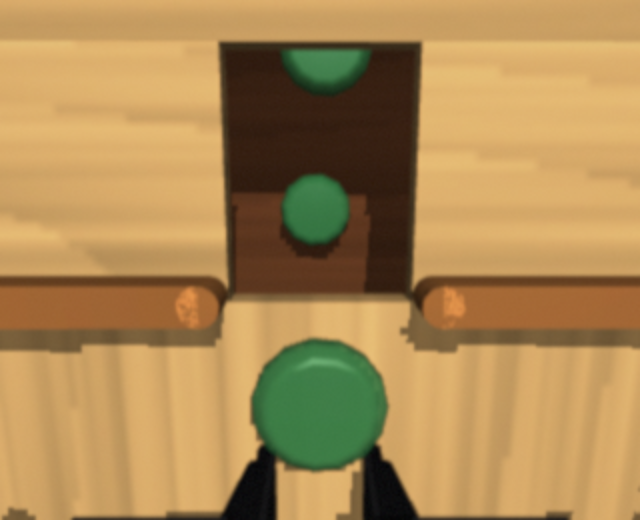

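The disc (crop (319,404)) is centred on the gap (columns 222–418). Final push.

Request:
drive_tool(series=[[[0,10,0],[0,0,0],0.75],[[0,20,0],[0,0,0],0.75],[[0,29,0],[0,0,0],0.75],[[0,35,0],[0,0,0],0.75],[[0,36,0],[0,0,0],0.75]])

```text
clock: 11.82
ee_pos: [0.5611, 0.031, 0.1734]
eef_rot: [1.196, 1.217, -1.186]
wrist_force: [-0.2, 0.2, -0.3]
finger_gap: 0.0238
```

Request:
drive_tool(series=[[[0,-10,0],[0,0,0],0.75],[[0,-20,10],[0,0,0],0.75],[[0,-30,50],[0,0,0],0.75],[[0,-70,90],[0,0,0],0.75],[[0,-100,90],[0,0,0],0.75]])

```text
clock: 12.45
ee_pos: [0.5631, -0.0715, 0.2695]
eef_rot: [1.199, 1.208, -1.181]
wrist_force: [1.1, -0.4, -0.9]
finger_gap: 0.0233
```

```bash
python3 -c "
from h import *
t,o=nuggets('wrist');print(*o,sep='\n')
a=cv2.resize(t['image'],(400,300))
s,o=nuggets('side');print(*o,sep='\n')
b=cv2.resize(s['image'],(400,300))
cv2.imwrite('pics/w9.png',np.hstack([a,b]));print(sensors.state()['ee_pos'],yaw())"
```

```text
(array([317.9,  49.9]), 2529.0, array([0.5604, 0.074 , 0.158 ]))

[ 0.56152143 -0.07228871  0.26549928] 1.117412792828647
```

View pics/w9.png

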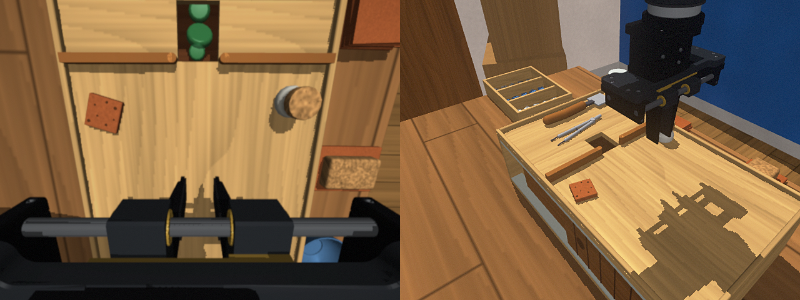

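All three nuggets are in the slot, at wrist half-image (198,10), (200,33) and (197,50). The tile and pot look undisturbed. Next I let things settle and check the large one's height and the bystanders.

Request:
drive_tool(series=[[[0,0,0],[0,0,0],0.75],[[0,0,0],[0,0,0],0.75],[[0,0,0],[0,0,0],0.75],[[0,0,0],[0,0,0],0.75],[[0,0,0],[0,0,0],0.75]])

```text
clock: 13.18
ee_pos: [0.5615, -0.0719, 0.2654]
eef_rot: [1.199, 1.212, -1.188]
wrist_force: [-0.2, 0.9, 0.2]
finger_gap: 0.0239
```

```bash
python3 -c "
from h import *
for i in range(2):
  t,o=nuggets('wrist');print('wrist',*o)
t2,o2=nuggets('top');print('top',*o2)
im=cv2.imread('pics/top0.png');d=cv2.absdiff(im,t2['image']).max(2)
for n,(r0,r1,c0,c1) in dict(comp=(205,310,260,292),spr=(165,295,212,252),tile=(305,348,360,400),pot=(160,195,355,385)).items(): print(n,(d[r0:r1,c0:c1]>40).sum())
a=cv2.resize(t['image'][0:140,250:390],(400,400),interpolation=2);b=cv2.resize(t2['image'][215:285,285:355],(400,400),interpolation=2)
cv2.imwrite('pics/w10.png',np.hstack([a,b]))
h=cv2.cvtColor(t['image'],cv2.COLOR_BGR2HSV)
"
```

```text
wrist (array([320.6,  47.8]), 2633.0, array([0.5603, 0.074 , 0.158 ]))
wrist (array([320.6,  47.8]), 2632.5, array([0.5603, 0.074 , 0.158 ]))
top (array([317.6, 255.9]), 396.0, array([0.5498, 0.0762, 0.158 ]))
comp 0
spr 0
tile 473
pot 0
```

View pics/w10.png

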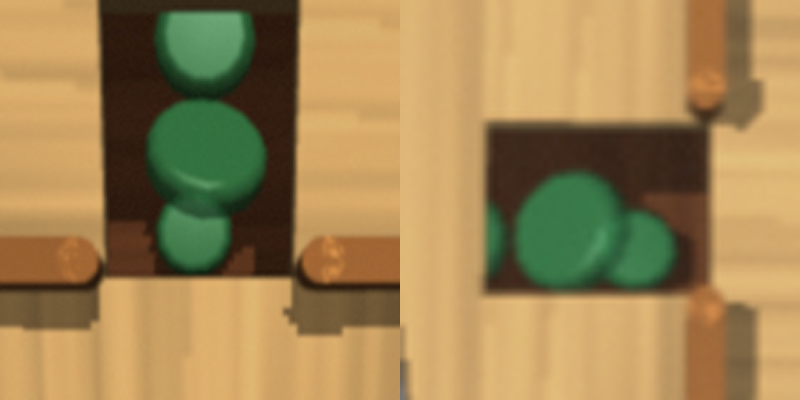

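The large nugget leans on the small one deep in the tray, and its pixels are still between frames. I check its height and the tile numerically, since the tile's image difference may just be shadow or arm.

```bash
python3 -c "
from h import *
t=snap('wrist');p=snap('top')
for z in (.08,.09,.10,.11,.12,.13): print(z,ray(t,[322.5,54],z).round(4)[0][:2],ray(p,[314.8,255.3],z).round(4)[0][:2])
def tile(s,roi):
  r0,r1,c0,c1=roi;h=cv2.cvtColor(s,cv2.COLOR_BGR2HSV)[r0:r1,c0:c1];m=cv2.inRange(h,(0,150,60),(11,255,255))
  c=max(cv2.findContours(m,0,1)[0],key=cv2.contourArea);M=cv2.moments(c);return np.array([c0+M['m10']/M['m00'],r0+M['m01']/M['m00']]),cv2.contourArea(c)
a=tile(t['image'],(140,280,120,260));print('wrist',a,ray(t,a[0],.159))
a=tile(cv2.imread('pics/top0.png'),(305,348,355,405));print('top0',a,ray(p,a[0],.159))
a=tile(cv2.imread('pics/side0.png'),(280,330,260,325));s=snap('side');print('side0',a);print('side',tile(s['image'],(280,330,260,325)))
"
```

```text
0.08 [0.5628 0.0882] [0.5646 0.0821]
0.09 [0.5626 0.0859] [0.5628 0.0819]
0.1 [0.5625 0.0835] [0.561  0.0818]
0.11 [0.5624 0.0812] [0.5592 0.0816]
0.12 [0.5623 0.0789] [0.5574 0.0814]
0.13 [0.5621 0.0766] [0.5556 0.0812]
wrist (array([166.4319145 , 180.94250967]), 2713.5) [[ 0.44654057 -0.01740057  0.159     ]]
top0 (array([379.00108666, 326.20565064]), 613.5) [[ 0.44501185 -0.01902794  0.159     ]]
side0 (array([292.78912246, 303.83099766]), 999.0)
side (array([292.14695341, 303.56391876]), 976.5)
```

```bash
python3 -c "
from h import *
print(sensors.state()['wrist_force'],sensors.state()['clock']);ticket.close_job()"
```

```text
[ 0.33632113  0.37747666 -1.00207981] 13.475
the job is handed in; nothing more can be done
```

All three nuggets are in the catch tray, and I handed the job in at about 13.5 s of the 64 s allowed. I slid each one through the gate between two slightly opened fingertips, in the order small, middle, large. No nugget was picked up. `close_job` reports no verdict, so the result rests on the checks below.

- **Nuggets:** the small and middle ones lay flat in the tray before the large one was pushed. The large one now leans on one of the others, with its centre about 50 mm below the shelf top. It did not move between the last frames.
- **Bystanders:** the compass, spreader and pot showed no change from the first top picture. The tile region did differ there, but the wrist and side views put the tile within about 2 mm of its start. I take that difference to be the arm or its shadow.
- **Robot:** it was clear of everything, with wrist force at about 1 N, which is the noise level.

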